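# Cap the gauged bore and change the air selector over

## Task

This bearing bore is gauged. Pinch the dust cap's two tabs together, fit the cap squarely into the big bore of the cover until its flange lies flat on the rim, and let the tabs spring out under the rim. Change the air over to the next gauge: pull the selector lever out of its notch, throw it along the gate and leave it fully home in the notch that the arrow-shaped pointer marks. Leave everything else on the bench where it is.

Things in the scene. Friction and masses are not known exactly. Their poses are not given: they have to be found in the camera images.
- cap_center (a point): the loose white dust cap, right way up on the bench, about 70 g, 43 mm high; this point is on its axis half-way up, 21.5 mm above its underside. z is its axis, up; y runs through its two ears. Heights from the underside: tapered skirt (49 mm across at the foot, 57 from 7 mm up) 0 to 12; round flange 72 mm across 12 to 17; two upright sprung ears 17 to 43
- cap_tab_a (a joint): sprung tab on the cap's +y side, m: 0 = fully out, 0.0075 = pinched in to its stop; spring 3 N at 0, 10 N at the stop. Its ear is 20 mm wide, 6 mm thick; the two ears' outer faces are 60 mm apart free, 45 mm pinched. Its latch at the skirt's foot (18 mm wide, 0.5 to 5 mm above the underside) reaches 33 mm from the axis free, 25.5 mm pinched
- cap_tab_b (a joint): the same for the tab on the cap's -y side
- bore_rim (a point): centre of the upper rim face of the big bore in the cast aluminium cover, clamped on a fixture that tilts it 30 degrees towards its front. z: bore axis, outwards; y level; x up the slope. Bore 60 mm, boss 92 mm across; the lip is 5 mm thick, under it a groove 72 mm across, 11 mm high. The boss stands 18 mm above the cover's wall; clamp studs, none higher than the rim, are 85 mm or more away
- bore_seat (a point): the place of the cap's centre point when the cap is fully home: on the bore's axis, 9.5 mm out from the rim face; axes as bore_rim
- gate_pivot (a point): pivot of the lever in the selector's grey housing (100 x 170 mm, 120 mm high with its steel gate plate), 10 mm above the bench, 110 mm below the plate's top. Axes of the housing: z up, y along the gate. Four notches at y = -33, -11, 11, 33 mm, 15 mm wide, 13.5 mm deep, open to -x into a straight channel; 7 mm teeth between. The lever starts at y = -33
- lever_knob (a point): centre of the black ball knob (34 mm across) at the top of the lever, 185 mm from the pivot. The lever's rod is 10 mm thick. z runs along the rod, outwards
- selector_lever (a joint): swing of the lever along the gate, rad: 0 = upright, positive towards the housing's +y. In the notches it reads about -0.291, -0.100, 0.100, 0.291. It stays where it is left (friction about 1.2 N at the knob)
- lever_draw (a joint): draw of the lever across the gate, rad: 0 = home in the notch side; positive leans it towards the housing's -x (front). From 0.11 the rod is clear of the teeth and can swing, 0.165 is the stop. A spring pulls it to 0: about 3 N at the knob at 0, 5 N at the stop
- lever_at_gate (a point): point on the rod's axis 110 mm from the pivot, about where it passes through the gate plate
- marked_notch (a point): centre of the notch that the pointer marks, level with the gate plate's top face; axes as the housing's. The pointer is a flat brass arrow (34 mm long, head 20 mm wide, 5 mm thick) screwed on the plate on the +x side of that notch, its tip 12 mm from this point. The two other notches away from the start have only a small round screw there
- plug_large: bystander: black-handled gauge plug standing in a white nylon pot 52 mm across, 154 mm high; origin under its centre
- plug_small: bystander: the same, smaller: pot 44 mm across, 140 mm high; origin under its centre
- setting_ring: bystander: steel setting ring, 80 mm across, 24 mm high; origin under its centre
- oil_bottle: bystander: grey plastic bottle, 48 mm across, 125 mm high; origin under its centre
- screwdriver: bystander: screwdriver, 190 mm long, lying along its x axis between the fixture and the selector
- parts_tray: bystander: grey parts tray, 130 x 100 x 34 mm; origin under its centre
- brush: bystander: brush, 180 mm long, lying along its x axis
Things that resemble listed ones, but are neither listed nor needed, are in the scene too. Leave any green, turquoise or yellow look-alike of the part that bears cap_center alone.

How it is judged:
By the outcome, as a careful person would: the job done as asked, in the order asked, and still so for the second after the job is handed in, with the robot touching nothing.
It also fails if it takes over 51 s, if anything falls off the work surface, if the arm or the gripper's body presses on something with over 40 N, if the wrist force passes 120 N, or if a joint passes its speed limit or range.

## Robot

A 7-joint arm with a two-finger parallel gripper is mounted at the origin on the work surface. World frame = base frame: x ahead of the robot, y to its left, z up, the work surface at z = 0. Lengths are in m, angles in rad, forces in N, time in s.
With the tool pointing down it reaches from about 0.4 to 0.85 m from the base axis. Payload 10.4 kg.
Tool frame: the origin (TCP) lies on the centre line of the jaws, within the pads' length; the fingertips stand 17 mm ahead of it and the grasp point (between the pads) lies 2 mm behind it; z points along the fingers, y is the line along which they close (so a half turn about z gives the same grasp; the last joint's range is limited). The gripper opens to 85 mm and grips with 20 to 120 N. Pads are 22 mm wide; open, the fingers measure 114 mm over their backs; the gripper's body (76 mm by 85 mm) begins 54 mm behind the grasp point. The pads swing forward as they close: fully open they stand 13 mm farther back than shut.
Start: joints at [1.268, 0.332, -0.065, 1.46, 0.022, 1.35, -0.088], TCP at [0.173, -0.601, 0.248] pointing down, gripper open.
Joint ranges: [-2.6, 2.6], [-0.5, 2.12], [-1.47, 1.34], [0.16, 2.42], [-1.27, 4.41], [0.06, 2.06], [-2.6, 2.6]. Speed limits (rad/s): [2.22, 2.22, 2.79, 2.79, 3.14, 3.14, 3.14].

## Interface

Orientations are given as a unit quaternion [x, y, z, w].
In Python, from workcell import sensors, imaging, order, spotter gives the robot as it stands. The module is installed in compiled form; this text tells all that it offers.
- The arm moves only by the shell command python3 -m inch 'ROWS' [FORCE]. ROWS is JSON, a list that holds one entry, the list of rows, each a list of 7 numbers: the shift along the tool's x, y, z in m, then the turn, a rotation vector about the tool's x, y, z in rad, then the closure, from -1 (fully open) to 1 (shut). In form: [[[x, y, z, ax, ay, az, hand], ...]]. A call has 1 to 10 rows; each row is the pose to reach, as a shift and turn from the pose commanded when the call began, along the tool's axes at that moment; what a row does not reach only later rows make up. A row lasts 1/10 s, in which the tool goes at most 50 mm and 8.59 degrees, less where a joint would pass 70% of its speed; a pose out of reach is approached as far as the arm can. A call with a gripper value outside its range is refused whole. The fingers move at their own pace and stop on an object; FORCE is the grip in N (left out, the last holds). Time passes only in rows, so rows that repeat a pose let the fingers close. It gives the time, the measured TCP pose, the force, the opening and the grip force at its end, in the units of the state.
- sensors.get_obs(): the state, without advancing time (a new reading comes with each control period).
- imaging.camera(name): name is "side" or "top"; returns the picture (384x512x3 uint8, blue, green, red); there is no depth.
- imaging.calibration(name): a dict with "mtx" (3x3 intrinsics, pixels), "D" ([k1, k2, p1, p2, k3] as OpenCV has them; the pictures are not rectified), "R" (3x3) and "t" (3): a world point X has camera coordinates R X + t. Camera axes: x right, y down, z forward; pixel columns grow to the right and rows downward; lengths in m; the calibration is good to about 2 mm. A picture is of the moment at which its call begins. calibration takes no time and is no camera call.
- order.hand_in(): hands the job in; it is judged then, once.
Trained networks look in the newest picture that a camera, given by its name, has taken for a name from the list of things; names that differ only in an ending like _2 or _b are one class to them, and where a whole thing is asked for, a point or a joint stands for the part that bears it (a point fixed in the world has none). Each returns a list of dicts, best first, with "conf" (0 to 1); they miss things now and then, are a little off and sometimes report something else, mostly with a low value. They report only what shows in the picture. A call takes as long as a camera call. They do not tell look-alikes from the thing itself.
- spotter.look_for(label, camera): "pixel" ([column, row] in pixels, amid what is visible of it).
The state is a dict: "clock": time; "joint_pos": joint angles; "joint_velocities": joint speeds; "tau": joint torques, N m; "position": TCP position; "ee_rot": TCP orientation; "ft_force": force on the tool from outside, world axes, zero at the start; "torque": the same for the moment, N m; "grip_width": opening from 0.0 (shut) to 1.0 (fully open); "grasp_force": force on a finger pad.
Only numpy, scipy, OpenCV 4.12 (cv2) and the standard library are available. Lean on these libraries where they do the work, as an engineer would, in place of code of your own. Each camera call takes 0.05 s, during which the arm holds its last target. There are 200 camera calls.

## Working session

There is one attempt and no reset: what is moved stays moved. The work goes in short steps, Python scripts to look and compute and a shell command to move; the robot and the scene stay as the last step left them, time stands still between calls to the robot, and variables do not carry over. Pictures are saved under pics/ and viewed, at most 10 in all, crops included, and the job is handed in when it is done.

```bash
mkdir -p pics; cat > h.py <<'E'
import numpy as np, cv2
from scipy.spatial.transform import Rotation as Rn
from workcell import sensors, imaging, order, spotter
def cal(c):
    k=imaging.calibration(c); return np.array(k["mtx"],float),np.array(k["D"],float),np.array(k["R"],float),np.array(k["t"],float).ravel()
def ray(c,p):
    K,D,R,t=cal(c); u=cv2.undistortPoints(np.array([[p]],float),K,D)[0,0]
    return -R.T@t, R.T@np.array([u[0],u[1],1.])
def onz(c,p,z):
    o,d=ray(c,p); return o+d*(z-o[2])/d[2]
def proj(c,X):
    K,D,R,t=cal(c); return cv2.projectPoints(np.atleast_2d(np.array(X,float)),cv2.Rodrigues(R)[0],t,K,D)[0][:,0]
def tri(p1,p2,c1="side",c2="top"):
    o1,d1=ray(c1,p1);o2,d2=ray(c2,p2)
    s=np.linalg.lstsq(np.c_[d1,-d2],o2-o1,rcond=None)[0]
    a=o1+d1*s[0];b=o2+d2*s[1]; return (a+b)/2,np.linalg.norm(a-b)
E
python3 - <<'E'
from h import *
np.set_printoptions(precision=3,suppress=True)
for c in("side","top"):
    im=imaging.camera(c); cv2.imwrite(f"pics/{c}0.png",cv2.resize(im,(800,600),interpolation=cv2.INTER_CUBIC)); cv2.imwrite(f"{c}0raw.png",im)
    K,D,R,t=cal(c); print(c,"pos",-R.T@t,"fwd",R[2], "f",K[0,0])
    for l in ["cap_center","bore_rim","gate_pivot","lever_knob","marked_notch","cap_tab_a","lever_at_gate"]:
        print(l,[(np.round(d["pixel"]).tolist(),round(d["conf"],2)) for d in spotter.look_for(l,c)][:4])
o=sensors.get_obs(); print({k:np.round(v,3) for k,v in o.items()})
E
```

```text
side pos [-0.24   1.063  1.063] fwd [ 0.447 -0.67  -0.593] f 421.29811160221226
cap_center [([246.0, 298.0], 0.95), ([257.0, 270.0], 0.73), ([209.0, 282.0], 0.68), ([234.0, 253.0], 0.55)]
bore_rim [([201.0, 209.0], 0.73)]
gate_pivot [([280.0, 153.0], 0.68), ([251.0, 168.0], 0.58)]
lever_knob [([258.0, 142.0], 0.46)]
marked_notch [([306.0, 180.0], 0.62), ([199.0, 211.0], 0.61)]
cap_tab_a [([278.0, 254.0], 0.57), ([262.0, 274.0], 0.53), ([216.0, 283.0], 0.51), ([251.0, 305.0], 0.49)]
lever_at_gate [([260.0, 138.0], 0.48)]
top pos [ 0.307 -0.003  1.327] fwd [ 0.135 -0.014 -0.991] f 421.57891148038175
cap_center [([124.0, 212.0], 0.91), ([204.0, 239.0], 0.88), ([170.0, 206.0], 0.84), ([317.0, 119.0], 0.74)]
bore_rim [([192.0, 140.0], 0.75)]
gate_pivot [([312.0, 135.0], 0.62), ([170.0, 205.0], 0.57), ([193.0, 140.0], 0.25)]
lever_knob [([213.0, 211.0], 0.73), ([332.0, 127.0], 0.49)]
marked_notch []
cap_tab_a []
lever_at_gate [([332.0, 126.0], 0.76)]
{'clock': np.float64(0.8), 'joint_pos': array([ 1.268,  0.332, -0.065,  1.46 ,  0.022,  1.35 , -0.089]), 'joint_velocities': array([-0.001, -0.001,  0.   ,  0.002,  0.001, -0.001,  0.   ]), 'tau': array([  0.001, -62.518,   0.05 , -39.182,   0.016,   0.001,   0.   ]), 'position': array([ 0.173, -0.601,  0.248]), 'ee_rot': array([0.99 , 0.139, 0.   , 0.   ]), 'ft_force': array([0.099, 0.156, 0.064]), 'torque': array([-0.009,  0.029,  0.009]), 'grasp_force': np.float64(0.0), 'grip_width': np.float64(1.0)}
```

View pics/side0.png

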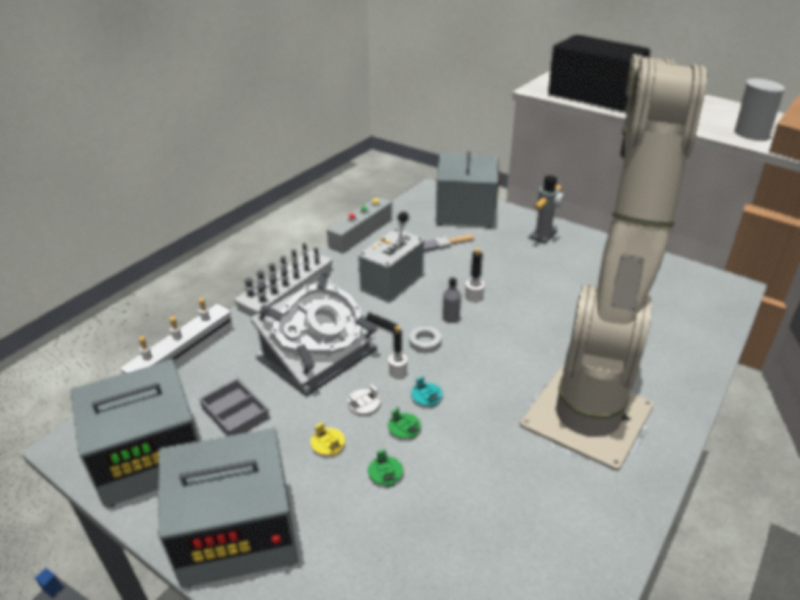

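View pics/top0.png

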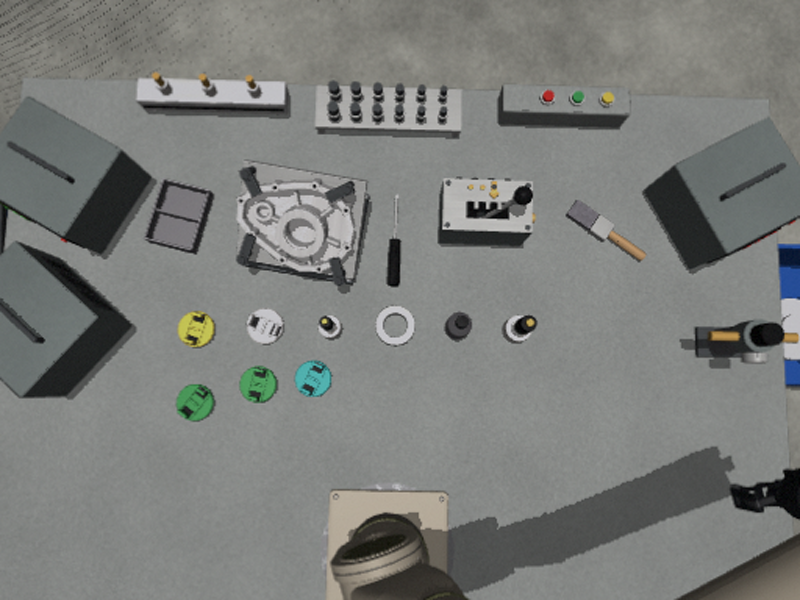

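The side view shows the white cap at (364,402), bore at (325,316) and selector at (392,260), all in 800x600 pixels. In the top view they are at (265,326), (303,232) and (488,208). Cap candidates in the top view are white (265,326), yellow (196,329), green (195,402) and (258,384), and turquoise (313,378). Only the white one fits. Next is an enlarged mosaic.

```bash
python3 - <<'E'
from h import *
s=cv2.imread("side0raw.png");t=cv2.imread("top0raw.png")
def crop(im,x,y,w,h,W=400,H=300): return cv2.resize(im[y:y+h,x:x+w],(W,H),interpolation=cv2.INTER_CUBIC)
m=np.vstack([np.hstack([crop(t,146,191,48,36),crop(t,276,107,72,54)]),np.hstack([crop(t,145,98,100,75),crop(s,220,130,64,48)])])
cv2.imwrite("pics/mos.png",m)
E
```

```text
(no output)
```

View pics/mos.png

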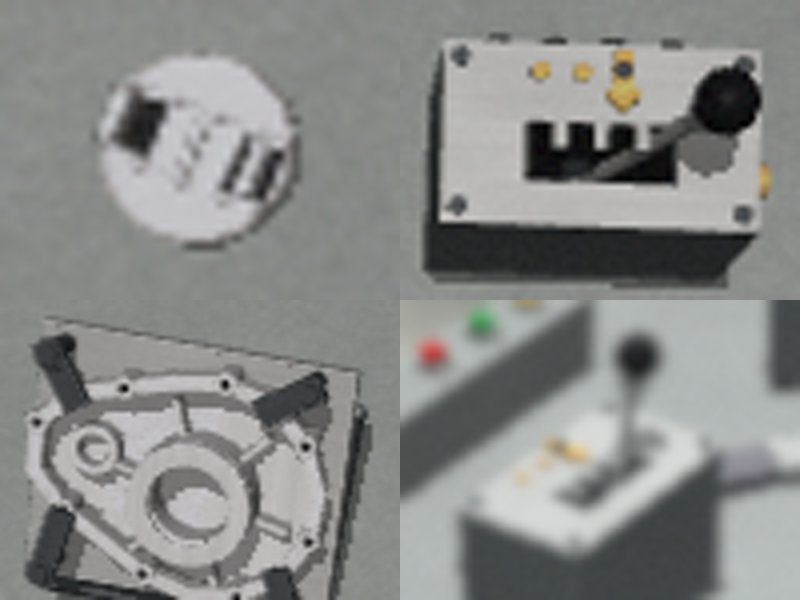

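The mosaic shows the white cap at about raw (169.5,208.7), with its ears on a line about 23° off the image horizontal. The brass arrow sits at the second notch from the right (raw about 316,122), next to the lever's notch, so the marked notch is y=-11. The lever is at the far right. Next I fit circle models to get metric poses.

```bash
cat > fit.py <<'E'
from h import *
from scipy.optimize import minimize, differential_evolution
from scipy.ndimage import map_coordinates
np.set_printoptions(precision=4,suppress=True)
def grad(im,s):
    g=cv2.GaussianBlur(cv2.cvtColor(im,cv2.COLOR_BGR2GRAY).astype(float),(0,0),s)
    return g
th=np.linspace(0,2*np.pi,120,endpoint=False)
C=np.c_[np.cos(th),np.sin(th),0*th]
def samp(g,c,X):
    p=proj(c,X); return map_coordinates(g,[p[:,1],p[:,0]],order=1)
def step(g,c,T,r,z,d=.0025):   # signed inner-minus-outer contrast across a circle
    R,o=T; f=lambda q:samp(g,c,(C*q+[0,0,z])@R.T+o)
    return f(r-d)-f(r+d)
def tilt(v,a=np.pi/6): # x up the slope, z outward normal leaning to -x
    return (Rn.from_euler('z',v[3])*Rn.from_euler('y',-a)).as_matrix(),np.array(v[:3])
E
python3 - <<'E'
from fit import *
I={c:grad(cv2.imread(f"{c}0raw.png"),.7) for c in("side","top")}
c0=onz("top",(169.3,208.6),.017); print("cap top",c0,"side",onz("side",(233,257),.02))
for c in I:
    f=lambda v:-np.mean(np.abs(step(I[c],c,(np.eye(3),np.array([v[0],v[1],.0])),.036,.017)))
    r=differential_evolution(f,[(c0[0]-.012,c0[0]+.012),(c0[1]-.012,c0[1]+.012)],seed=0); print("cap",c,r.x,r.fun)
p,e=tri((325*.64,316*.64),(193.6,147.5)); print("bore tri",p,e)
def cost(v,cs=("side","top")):
    T=tilt(v); return -sum(np.mean(np.abs(step(I[c],c,T,.046,0)))+np.mean(np.abs(step(I[c],c,T,.030,0))) for c in cs)
b=[(p[0]-.03,p[0]+.03),(p[1]-.03,p[1]+.03),(p[2]-.03,p[2]+.03),(-.35,.05)]
for cs in (("side","top"),("top",)):
    r=differential_evolution(cost,b,args=(cs,),seed=1,popsize=25); print("bore",cs,r.x,r.fun)
p,e=tri((403*.64,216*.64),(522*.64,194*.64)); print("knob",p,e)
# fixture plate upper edge dir, arrow etc. on gate plate z=.12
q=lambda X,Y:(276+(X-400)/5.556-.4,107+Y/5.556-.4)
for n,P in dict(arrow=(624,75),s1=(583,72),s2=(541,70),cornTL=(441,40),cornTR=(762,52),cornBL=(438,222),cornBR=(758,233)).items(): print(n,onz("top",q(*P),.12))
q=lambda X,Y:(145+X/4-.4,98+(Y-300)/4-.4)
a,b=onz("top",q(45,318),.2),onz("top",q(360,372),.2); print("plate edge yaw",np.degrees(np.arctan2(-(a-b)[0],(a-b)[1])))
E
```

```text
cap top [0.4279 0.2555 0.017 ] side [0.4246 0.2591 0.02  ]
cap side [0.4307 0.253 ] -20.19243133786112
cap top [0.4302 0.2583] -29.581829621518764
bore tri [0.5983 0.1729 0.1282] 0.002198769501431689Traceback (most recent call last):
  File "<stdin>", line 12, in <module>
    return fun(*args, **kwargs)
    ret = solver.solve()
    next(self)
    ~~~~^^^^^^
    energy = self.func(parameters)
    return self.f(x, *self.args)
           ~~~~~~^^^^^^^^^^^^^^^
  File "<stdin>", line 9, in cost
  File "<stdin>", line 9, in <genexpr>
  File "fit.py", line 14, in step
    return f(r-d)-f(r+d)
           ~^^^^^
  File "fit.py", line 13, in <lambda>
    R,o=T; f=lambda q:samp(g,c,(C*q+[0,0,z])@R.T+o)
                      ~~~~^^^^^^^^^^^^^^^^^^^^^^^^^
  File "fit.py", line 11, in samp
    p=proj(c,X); return map_coordinates(g,[p[:,1],p[:,0]],order=1)
  File "h.py", line 12, in proj
    K,D,R,t=cal(c); return cv2.projectPoints(np.atleast_2d(np.array(X,float)),cv2.Rodrigues(R)[0],t,K,D)[0][:,0]
            ~~~^^^
  File "h.py", line 5, in cal
    k=imaging.calibration(c); return np.array(k["mtx"],float),np.array(k["D"],float),np.array(k["R"],float),np.array(k["t"],float).ravel()
ValueError: time passes only in moves, steps and waits
```

```bash
python3 - <<'E'
s=open("h.py").read().replace("def cal(c):","import functools\n@functools.lru_cache(None)\ndef cal(c):"); open("h.py","w").write(s)
E
python3 - <<'E'
from fit import *
I={c:grad(cv2.imread(f"{c}0raw.png"),.7) for c in("side","top")}
p=np.array([.598,.173,.128])
def cost(v,cs=("side","top")):
    T=tilt(v); return -sum(np.mean(np.abs(step(I[c],c,T,.046,0)))+np.mean(np.abs(step(I[c],c,T,.030,0))) for c in cs)
b=[(p[0]-.03,p[0]+.03),(p[1]-.03,p[1]+.03),(p[2]-.03,p[2]+.03),(-.35,.05)]
for cs in (("side","top"),("top",)):
    r=differential_evolution(cost,b,args=(cs,),seed=1,popsize=20,maxiter=150); print("bore",cs,r.x,r.fun)
    if len(cs)==2: v=r.x
p,e=tri((403*.64,216*.64),(522*.64,194*.64)); print("knob",p,e)
q=lambda X,Y:(276+(X-400)/5.556-.4,107+Y/5.556-.4)
for n,P in dict(arrow=(624,75),s1=(583,72),s2=(541,70),cornTL=(441,40),cornTR=(762,52),cornBL=(438,222),cornBR=(758,233)).items(): print(n,onz("top",q(*P),.12))
q=lambda X,Y:(145+X/4-.4,98+(Y-300)/4-.4)
a,b=onz("top",q(45,318),.2),onz("top",q(360,372),.2); print("plate edge yaw",np.degrees(np.arctan2(-(a-b)[0],(a-b)[1])))
# overlay
out=[]
for c,x,y,w,h in(("top",150,105,84,63),("side",164,172,84,63)):
    im=cv2.imread(f"{c}0raw.png")[y:y+h,x:x+w]; im=cv2.resize(im,(400,300),interpolation=cv2.INTER_CUBIC); k=400/w
    R,o=tilt(v); 
    for r_ in(.03,.046):
        for u in proj(c,(C*r_)@R.T+o): cv2.circle(im,tuple(int(s) for s in ((u-[x,y]+.5)*k)),0,(0,0,255),-1)
    out.append(im)
for c,x,y,w,h in(("top",150,191,40,30),("side",213,240,40,30)):
    im=cv2.imread(f"{c}0raw.png")[y:y+h,x:x+w]; im=cv2.resize(im,(400,300),interpolation=cv2.INTER_CUBIC); k=400/w
    for u in proj(c,C*.036+[.4302,.2565,.017]): cv2.circle(im,tuple(int(s) for s in ((u-[x,y]+.5)*k)),0,(0,0,255),-1)
    out.append(im)
cv2.imwrite("pics/ov.png",np.vstack([np.hstack(out[:2]),np.hstack(out[2:])]))
E
```

```text
bore ('side', 'top') [ 0.5907  0.1773  0.1363 -0.2146] -116.04476864927928
bore ('top',) [ 0.5936  0.1792  0.1232 -0.0326] -65.60743043569798
knob [ 0.6573 -0.2253  0.1924] 0.0032807349359060744
arrow [ 0.6921 -0.1847  0.12  ]
s1 [ 0.6932 -0.1627  0.12  ]
s2 [ 0.6936 -0.1403  0.12  ]
cornTL [ 0.7087 -0.0866  0.12  ]
cornTR [ 0.707  -0.2587  0.12  ]
cornBL [ 0.6091 -0.0865  0.12  ]
cornBR [ 0.6076 -0.2561  0.12  ]
plate edge yaw -8.507974916068747
```

View pics/ov.png

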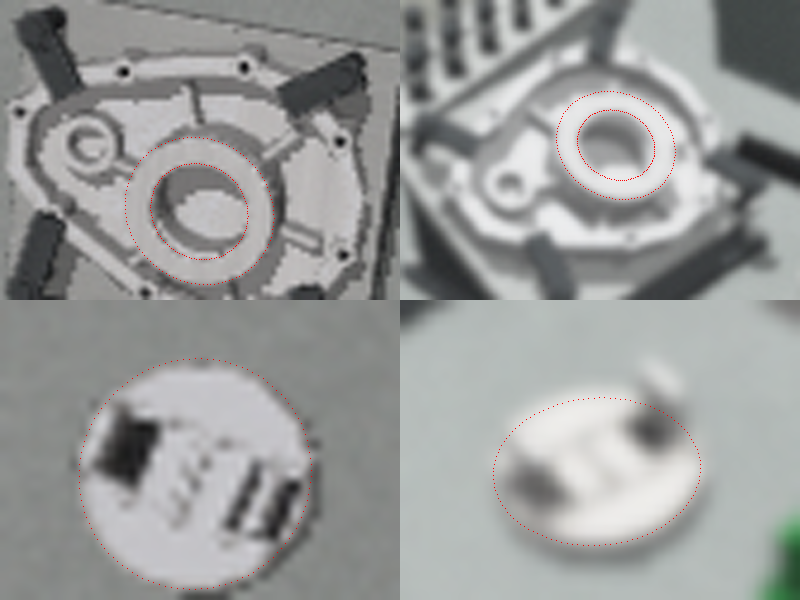

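The overlay confirms the bore rim circles in both views and the white cap's flange circle (top raw about 170,209; side raw about 233,257). I'll write a helper that gives the moves in tool axes, and move.

```bash
cat > go.py <<'E'
from h import *
np.set_printoptions(precision=4,suppress=True)
def down(psi): # tool z down, tool x at world yaw psi (deg)
    return Rn.from_euler('z',psi,degrees=True)*Rn.from_euler('x',180,degrees=True)
def to(P,Rt,frm=None):
    o=sensors.get_obs()
    p,R=(o["position"],Rn.from_quat(o["ee_rot"])) if frm is None else frm
    s=R.inv().apply(np.array(P)-p); w=(R.inv()*Rt).as_rotvec()
    print("shift",s,"rot",w,"deg",np.degrees(np.linalg.norm(w)))
    return np.array(P,float),Rt
E
python3 - <<'E'
from go import *
print(sensors.get_obs()["clock"])
a=to([.50,-.15,.30],down(90)); b=to([.43,.2565,.16],down(159.5),a)
E
```

```text
0.8
shift [ 0.4391 -0.3428 -0.0517] rot [ 0.0001  0.0001 -1.291 ] deg 73.97014038111745
shift [ 0.4065 -0.07    0.14  ] rot [ 0.     0.    -1.213] deg 69.50000000000001
```

```bash
python3 - <<'E'
from fit import *
I={c:grad(cv2.imread(f"{c}0raw.png"),.7) for c in("side","top")}
def cost(v): 
    T=tilt(v); return -sum(np.mean(np.abs(step(I[c],c,T,.046,0)))+np.mean(np.abs(step(I[c],c,T,.030,0))) for c in I)
for y in(-.25,-.2,-.15,-.1):
    r=minimize(lambda u:cost([*u,y]),[.5907,.1773,.1363],method="Nelder-Mead"); print(y,r.x,r.fun)
E
```

```text
-0.25 [0.5907 0.1773 0.1362] -115.89037051630004
-0.2 [0.5907 0.1772 0.1362] -115.98264350908848
-0.15 [0.5908 0.1774 0.1358] -115.7575297996401
-0.1 [0.5908 0.1776 0.1356] -115.25913992961111
```

```bash
R='[0.439,-0.343,-0.052,0,0,-1.291,-1]'; true; python3 -m inch '[[[0.439,-0.343,-0.052,0,0,-1.291,-1],[0.439,-0.343,-0.052,0,0,-1.291,-1],[0.439,-0.343,-0.052,0,0,-1.291,-1],[0.439,-0.343,-0.052,0,0,-1.291,-1],[0.439,-0.343,-0.052,0,0,-1.291,-1],[0.439,-0.343,-0.052,0,0,-1.291,-1],[0.439,-0.343,-0.052,0,0,-1.291,-1],[0.439,-0.343,-0.052,0,0,-1.291,-1],[0.439,-0.343,-0.052,0,0,-1.291,-1],[0.439,-0.343,-0.052,0,0,-1.291,-1]]]' 60
python3 - <<'E'
from go import *
to([.43,.2565,.16],down(159.5))
E
```

```text
clock: 1.8
position: [0.4658, -0.196, 0.2954]
ee_rot: [0.706, 0.708, -0.0, 0.001]
ft_force: [0.4, -0.8, 0.2]
grip_width: 0.998
grasp_force: 0.0
shift [ 0.4528 -0.0345  0.135 ] rot [ 0.0001  0.0012 -1.2099] deg 69.32354207025968
```

```bash
python3 -m inch '[[[0.45,-0.035,0.03,0,0,-1.21,-1],[0.45,-0.035,0.03,0,0,-1.21,-1],[0.45,-0.035,0.03,0,0,-1.21,-1],[0.45,-0.035,0.03,0,0,-1.21,-1],[0.45,-0.035,0.03,0,0,-1.21,-1],[0.45,-0.035,0.135,0,0,-1.21,-1],[0.45,-0.035,0.135,0,0,-1.21,-1],[0.45,-0.035,0.135,0,0,-1.21,-1],[0.45,-0.035,0.135,0,0,-1.21,-1],[0.45,-0.035,0.135,0,0,-1.21,-1]]]'; python3 -m inch '[[[0,0,0,0,0,0,-1],[0,0,0,0,0,0,-1]]]'
python3 - <<'E'
from go import *
to([.43,.2565,.037],down(159.5))
im=imaging.camera("top"); K=im[181:241,130:210]
s=imaging.camera("side")[225:285,193:273]
cv2.imwrite("pics/pre.png",np.hstack([cv2.resize(K,(400,300),interpolation=cv2.INTER_CUBIC),cv2.resize(s,(400,300),interpolation=cv2.INTER_CUBIC)]))
E
```

```text
clock: 2.8
position: [0.4288, 0.2549, 0.1586]
ee_rot: [0.178, 0.984, 0.0, -0.0]
ft_force: [1.2, -0.3, 0.1]
grip_width: 1.002
grasp_force: 0.0
clock: 3.0
position: [0.4296, 0.2526, 0.1595]
ee_rot: [0.179, 0.984, -0.0, -0.001]
ft_force: [-0.8, 0.3, -0.2]
grip_width: 1.001
grasp_force: 0.0
shift [0.0009 0.0038 0.1225] rot [-0.0003 -0.001  -0.0014] deg 0.09882221042019387
```

View pics/pre.png

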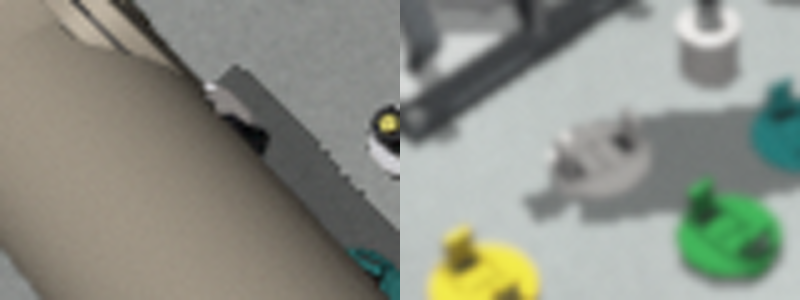

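The side crop shows the shaded white cap at crop (600,155) with its ears free, and the arm above it. Now I descend and close.

```bash
python3 -m inch '[[[0.001,0.003,0.05,0,0,0,-1],[0.001,0.003,0.1,0,0,0,-1],[0.001,0.003,0.124,0,0,0,-1],[0.001,0.003,0.124,0,0,0,-1],[0.001,0.003,0.124,0,0,0,-1],[0.001,0.003,0.124,0,0,0,-1]]]'; python3 -m inch '[[[0,0,0,0,0,0,1],[0,0,0,0,0,0,1],[0,0,0,0,0,0,1],[0,0,0,0,0,0,1],[0,0,0,0,0,0,1],[0,0,0,0,0,0,1],[0,0,0,0,0,0,1],[0,0,0,0,0,0,1]]]' 60
```

```text
clock: 3.7
position: [0.4317, 0.2556, 0.0379]
ee_rot: [0.18, 0.984, 0.001, 0.002]
ft_force: [-0.9, 0.5, -0.5]
grip_width: 1.0
grasp_force: 0.0
clock: 4.5
position: [0.4311, 0.2555, 0.0382]
ee_rot: [0.18, 0.984, -0.001, 0.001]
ft_force: [-8.0, -8.6, 30.8]
grip_width: 0.487
grasp_force: 57.5
```

```bash
python3 -m inch '[[[0,0,-0.003,0,0,0,1],[0,0,-0.003,0,0,0,1]]]'
python3 - <<'E'
from go import *
s=imaging.camera("side"); t=imaging.camera("top")
cv2.imwrite("pics/gr.png",np.hstack([cv2.resize(s[210:282,185:281],(800,600),interpolation=cv2.INTER_CUBIC)]))
o=sensors.get_obs();print(o["ft_force"],o["torque"],o["position"])
E
```

```text
clock: 4.7
position: [0.4305, 0.2555, 0.0394]
ee_rot: [0.179, 0.984, 0.0, 0.001]
ft_force: [-0.5, 0.1, -0.2]
grip_width: 0.475
grasp_force: 61.0
[ 0.1907 -0.4727  4.7661] [-0.2242  0.0246 -0.0244] [0.4302 0.2553 0.0388]
```

View pics/gr.png

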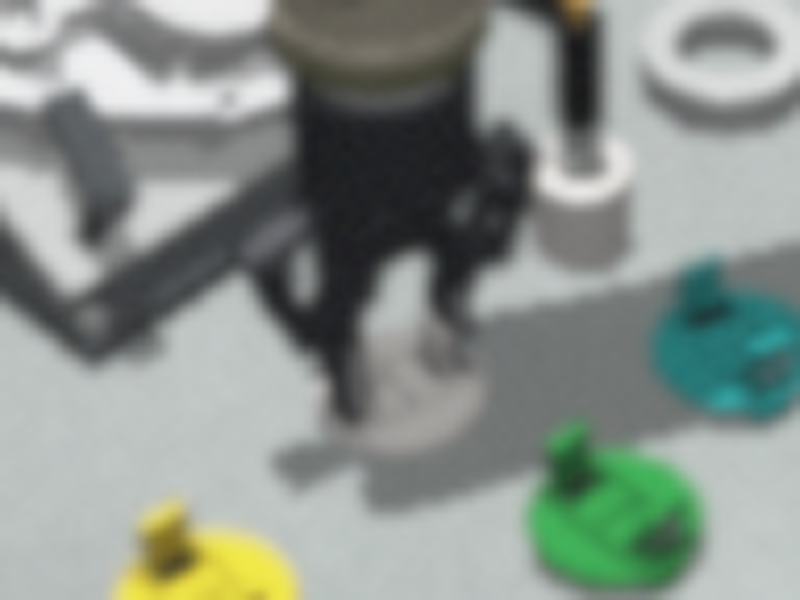

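The picture shows the fingers on both ears of the white cap (crop 350,410 and 450,350), with the cap flat. Now I lift and go to a hover above the bore.

```bash
cat >> go.py <<'E'
RIM=np.array([.5908,.1774,.1359]); YAW=-.16
def boreR():
    B=(Rn.from_euler('z',YAW)*Rn.from_euler('y',-np.pi/6)).as_matrix()
    return B,Rn.from_matrix(np.c_[-B[:,0],B[:,1],-B[:,2]])
def bore(d): B,T=boreR(); return RIM+B[:,2]*d,T
E
python3 -m inch '[[[0,0,-0.05,0,0,0,1],[0,0,-0.1,0,0,0,1],[0,0,-0.15,0,0,0,1],[0,0,-0.17,0,0,0,1],[0,0,-0.17,0,0,0,1]]]' 60
python3 - <<'E'
from go import *
o=sensors.get_obs(); print(o["ft_force"],o["grip_width"])
to(*bore(.085)); print(bore(.085)[0])
E
```

```text
clock: 5.3
position: [0.4314, 0.2562, 0.2115]
ee_rot: [0.18, 0.984, 0.001, 0.002]
ft_force: [0.3, -0.4, -1.0]
grip_width: 0.476
grasp_force: 61.7
[ 0.2847 -0.3714 -1.0188] 0.4758051024795468
shift [-0.1353 -0.0259  0.0025] rot [-0.0502 -0.5174 -0.1971] deg 31.856713562686636
[0.5488 0.1842 0.2095]
```

```bash
python3 -m inch '[[[-0.05,-0.01,0,-0.015,-0.15,-0.06,1],[-0.1,-0.02,0,-0.03,-0.3,-0.12,1],[-0.135,-0.026,0.002,-0.05,-0.45,-0.19,1],[-0.135,-0.026,0.002,-0.05,-0.517,-0.197,1],[-0.135,-0.026,0.002,-0.05,-0.517,-0.197,1],[-0.135,-0.026,0.002,-0.05,-0.517,-0.197,1]]]'
python3 - <<'E'
from fit import *
import go
go.to(*go.bore(.085))
o=sensors.get_obs(); p=o["position"];R=Rn.from_quat(o["ee_rot"]).as_matrix();print(p)
I={}
for c in("side","top"):
    im=imaging.camera(c); cv2.imwrite(c+"1.png",im); I[c]=im
T=lambda s:(np.c_[-R[:,0],R[:,1],-R[:,2]],p+R@np.r_[s[0],s[1],.022])  # flange top plane, 22mm ahead of tcp
out=[]
for c,(x,y) in(("side",(170,165)),("top",(150,100))):
    im=cv2.resize(I[c][y:y+72,x:x+48],(400,600),interpolation=cv2.INTER_CUBIC); k=400/48
    for X,col in(((C*.036)@T((0,0))[0].T+T((0,0))[1],(0,0,255)),((C*.046)@go.boreR()[0].T+go.RIM,(0,200,0))):
        for u in proj(c,X): cv2.circle(im,tuple(int(s) for s in ((u-[x,y]+.5)*k)),1,col,-1)
    out.append(im)
cv2.imwrite("pics/hov.png",np.hstack(out))
E
```

```text
clock: 5.9
position: [0.5464, 0.1835, 0.2058]
ee_rot: [0.077, 0.964, -0.022, 0.254]
ft_force: [1.2, -0.4, -0.7]
grip_width: 0.474
grasp_force: 61.7
shift [-0.0038  0.001  -0.0021] rot [-0.0024 -0.0085  0.0018] deg 0.5187584470089337
[0.5464 0.1835 0.2058]
```

View pics/hov.png

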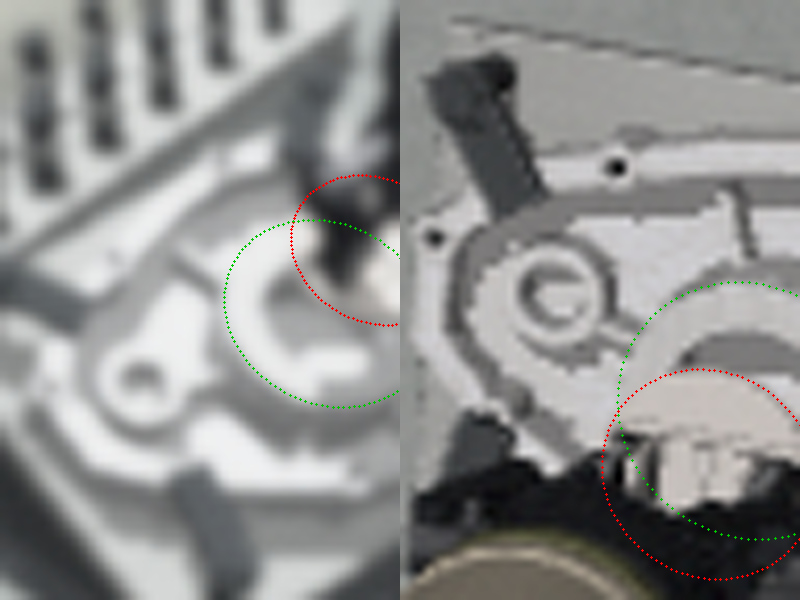

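The hover picture shows the cap held above the bore: its flange edge is near crop (700,390) in the top half, and the bore outline (green) is matched in both halves. Now a numeric check of the in-hand offset.

```bash
python3 - <<'E'
from fit import *
import go
o=sensors.get_obs(); p=o["position"];R=Rn.from_quat(o["ee_rot"]).as_matrix()
I={c:grad(cv2.imread(c+"1.png"),.7) for c in("side","top")}
B=np.c_[-R[:,0],R[:,1],-R[:,2]]
for c in I:
    for d in (.020,.022,.024):
        g=np.arange(-.006,.0061,.001)
        V=np.array([[np.mean(np.abs(step(I[c],c,(B,p+R@np.r_[a,b,d]),.036,0,.002))) for b in g] for a in g])
        i=np.unravel_index(V.argmax(),V.shape); print(c,d,g[i[0]],g[i[1]],V.max().round(1),V[6,6].round(1))
go.to(*go.bore(.052))
E
```

```text
side 0.02 0.001 -0.006 17.3 12.6
side 0.022 0.001 -0.006 16.6 12.2
side 0.024 -0.001 -0.006 15.7 11.9
top 0.02 0.0 -0.006 14.6 10.6
top 0.022 0.0 -0.006 14.9 10.4
top 0.024 0.001 -0.006 15.2 10.0
shift [-0.0027  0.0006  0.0313] rot [-0.0013 -0.0073  0.0005] deg 0.4263218146608883
```

```bash
python3 - <<'E'
from fit import *
o=sensors.get_obs(); p=o["position"];R=Rn.from_quat(o["ee_rot"]).as_matrix()
I={c:grad(cv2.imread(c+"1.png"),.7) for c in("side","top")}
B=np.c_[-R[:,0],R[:,1],-R[:,2]]
g=np.arange(-.012,.0121,.002)
for c in I: print(c,np.array([np.mean(np.abs(step(I[c],c,(B,p+R@np.r_[0,b,.022]),.036,0,.002))) for b in g]).round(1))
out=[]
for c in I:
    u0=proj(c,p+R@[0,0,.022])[0]; x,y=(u0-[20,20]).astype(int)
    im=cv2.resize(cv2.imread(c+"1.png")[y:y+40,x:x+40],(400,400),interpolation=cv2.INTER_CUBIC)
    for q,col in((.022,(0,0,255)),(.027,(0,200,0))):
        for u in proj(c,(C*.036)@B.T+p+R@[0,0,q])[::2]: cv2.circle(im,tuple(int(s) for s in ((u-[x,y]+.5)*10)),0,col,-1)
    out.append(im)
cv2.imwrite("pics/hand.png",np.hstack(out))
E
```

```text
side [17.3 17.5 17.5 16.6 14.8 12.9 12.2 11.8 11.2 10.3  9.6 10.3 11.5]
top [12.9 13.  15.4 14.9 13.6 12.2 10.4  8.6 10.7 12.3 11.   9.7 10.9]
```

View pics/hand.png

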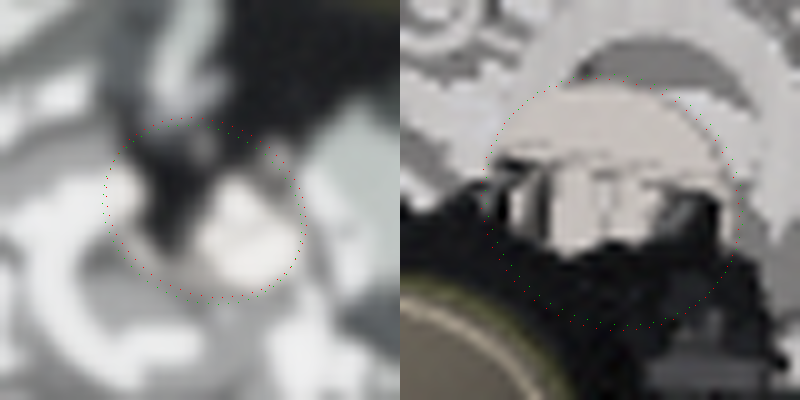

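The overlay shows the flange matching the expected circle in both views, so the cap is centred in the hand. Approach the rim.

```bash
python3 -m inch '[[[-0.0015,0.0005,0.02,0,-0.006,0,1],[-0.0015,0.0005,0.031,0,-0.006,0,1],[-0.0015,0.0005,0.031,0,-0.006,0,1],[-0.0015,0.0005,0.031,0,-0.006,0,1]]]'
python3 - <<'E'
from go import *
for i in range(3): imaging.camera("side"); to(*bore(.042))
E
```

```text
clock: 6.4
position: [0.5639, 0.1816, 0.1807]
ee_rot: [0.077, 0.963, -0.021, 0.258]
ft_force: [0.0, 0.7, -0.7]
grip_width: 0.479
grasp_force: 61.7
shift [-0.001   0.      0.0107] rot [-0.001   0.0004  0.0009] deg 0.08207056719065828
shift [-0.0008  0.0001  0.0109] rot [-0.0012  0.0012  0.001 ] deg 0.11053002191070109
shift [-0.0008  0.0002  0.0109] rot [-0.0013  0.0015  0.0011] deg 0.1332791482513382
```

```bash
python3 -m inch '[[[-0.0008,0,0.008,0,0,0,1],[-0.0008,0,0.011,0,0,0,1],[-0.0008,0,0.014,0,0,0,1],[-0.0008,0,0.016,0,0,0,1],[-0.0008,0,0.016,0,0,0,1]]]'
python3 - <<'E'
from go import *
to(*bore(.027)); o=sensors.get_obs(); R=Rn.from_quat(o["ee_rot"]); print(R.inv().apply(o["ft_force"]),R.inv().apply(o["torque"]))
E
```

```text
clock: 7.05
position: [0.5723, 0.1797, 0.1667]
ee_rot: [0.077, 0.963, -0.022, 0.258]
ft_force: [0.6, 0.1, -0.9]
grip_width: 0.471
grasp_force: 61.7
shift [-0.0007  0.0007  0.009 ] rot [-0.0019  0.0004  0.0013] deg 0.13535026588873228
[0.0014 0.2186 1.0597] [-0.0392  0.7006 -0.0019]
```

```bash
python3 -m inch '[[[0,0,0.002,0,0,0,1],[0,0,0.004,0,0,0,1],[0,0,0.005,0,0,0,1],[0,0,0.005,0,0,0,1]]]'
python3 - <<'E'
from go import *
to(*bore(.027)); o=sensors.get_obs(); R=Rn.from_quat(o["ee_rot"]); print(R.inv().apply(o["ft_force"]),R.inv().apply(o["torque"]))
E
```

```text
clock: 7.45
position: [0.5749, 0.1793, 0.1626]
ee_rot: [0.077, 0.963, -0.022, 0.258]
ft_force: [0.1, 0.3, -0.3]
grip_width: 0.479
grasp_force: 61.7
shift [-0.0005  0.0007  0.0042] rot [-0.0019  0.0008  0.0012] deg 0.1386748882166962
[0.1393 0.2597 0.2741] [ 0.0016  0.6757 -0.0543]
```

```bash
python3 -m inch '[[[0,0,0.002,0,0,0,1],[0,0,0.004,0,0,0,1],[0,0,0.005,0,0,0,1],[0,0,0.006,0,0,0,1],[0,0,0.006,0,0,0,1]]]'
python3 - <<'E'
from go import *
to(*bore(.027)); o=sensors.get_obs(); R=Rn.from_quat(o["ee_rot"]); print(R.inv().apply(o["ft_force"]),R.inv().apply(o["torque"]))
E
```

```text
clock: 7.95
position: [0.5778, 0.1788, 0.1574]
ee_rot: [0.077, 0.963, -0.022, 0.258]
ft_force: [0.6, 0.0, -1.1]
grip_width: 0.474
grasp_force: 61.7
shift [-0.0005  0.0007 -0.0018] rot [-0.0019  0.0008  0.0013] deg 0.13937082183295402
[0.0915 0.1028 1.2738] [-0.0197  0.6134 -0.0534]
```

```bash
python3 -m inch '[[[0,0,0.001,0,0,0,1],[0,0,0.002,0,0,0,1],[0,0,0.002,0,0,0,1]]]'; python3 -m inch '[[[0,0,0.001,0,0,0,1],[0,0,0.002,0,0,0,1],[0,0,0.002,0,0,0,1]]]'
python3 - <<'E'
from go import *
to(*bore(.027)); o=sensors.get_obs(); R=Rn.from_quat(o["ee_rot"]); print(R.inv().apply(o["ft_force"]),R.inv().apply(o["torque"]))
E
```

```text
clock: 8.25
position: [0.5787, 0.1788, 0.1563]
ee_rot: [0.077, 0.963, -0.022, 0.259]
ft_force: [-6.4, -1.6, 6.5]
grip_width: 0.478
grasp_force: 64.6
clock: 8.55
position: [0.579, 0.1789, 0.156]
ee_rot: [0.077, 0.963, -0.023, 0.259]
ft_force: [-33.9, -8.0, 34.6]
grip_width: 0.478
grasp_force: 74.7
shift [-0.0003  0.0004 -0.0036] rot [-0.0047  0.0026  0.0024] deg 0.3375022248839292
[ 10.5437 -13.4539 -46.0151] [2.5356 2.8242 0.0411]
```

```bash
python3 -m inch '[[[0,0,-0.001,0,0,0,1],[0,0,-0.001,0,0,0,1]]]'; python3 -m inch '[[[0,0,0,0,0,0,-1],[0,0,0,0,0,0,-1],[0,0,0,0,0,0,-1],[0,0,0,0,0,0,-1],[0,0,0,0,0,0,-1],[0,0,0,0,0,0,-1],[0,0,0,0,0,0,-1]]]'
```

```text
clock: 8.75
position: [0.5788, 0.1788, 0.1562]
ee_rot: [0.077, 0.963, -0.023, 0.259]
ft_force: [-20.0, -3.9, 19.9]
grip_width: 0.474
grasp_force: 69.4
clock: 9.45
position: [0.5793, 0.1786, 0.155]
ee_rot: [0.077, 0.963, -0.022, 0.258]
ft_force: [-0.6, -0.7, -0.6]
grip_width: 1.003
grasp_force: 0.0
```

```bash
python3 -m inch '[[[0,0,-0.02,0,0,0,-1],[0,0,-0.06,0,0,0,-1],[0,0,-0.11,0,0,0,-1],[0,0,-0.15,0,0,0,-1],[0,0,-0.15,0,0,0,-1]]]'
python3 - <<'E'
from fit import *
import go
B,_=go.boreR(); rim=go.RIM
out=[]
for c in("side","top"):
    I=imaging.camera(c); cv2.imwrite(c+"2.png",I); g=grad(I,.7)
    f=lambda v:-np.mean(np.abs(step(g,c,(B,rim+B@np.r_[v[0],v[1],.005]),.036,0,.002)))
    r=differential_evolution(f,[(-.008,.008),(-.008,.008)],seed=0); print(c,r.x,r.fun)
    x,y=(proj(c,rim)[0]-[24,24]).astype(int); im=cv2.resize(I[y:y+48,x:x+48],(400,400),interpolation=cv2.INTER_CUBIC);k=400/48
    for rr,q,col in((.036,.005,(0,0,255)),(.046,0,(0,200,0))):
        for u in proj(c,(C*rr+[0,0,q])@B.T+rim)[::2]: cv2.circle(im,tuple(int(s) for s in ((u-[x,y]+.5)*k)),0,col,-1)
    out.append(im)
cv2.imwrite("pics/seat.png",np.hstack(out))
E
```

```text
clock: 9.95
position: [0.5052, 0.1935, 0.2908]
ee_rot: [0.076, 0.962, -0.021, 0.263]
ft_force: [1.5, -0.2, -0.4]
grip_width: 1.002
grasp_force: 0.0
side [ 0.008  -0.0029] -13.75270312121603
top [-0.008  -0.0061] -23.859746195384595
```

View pics/seat.png

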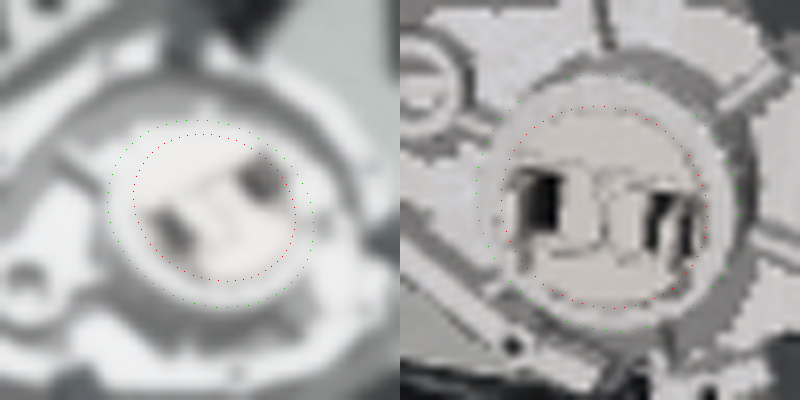

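The cap sits concentric in the bore in both halves, with ears spread at crop (540,200) and (690,215), and the flange matches the seated circle. I'll confirm it with a light central push using closed fingers.

```bash
python3 -m inch '[[[0,0,0.04,0,0,0,1],[0,0,0.08,0,0,0,1],[0,0,0.1,0,0,0,1],[0,0,0.1,0,0,0,1],[0,0,0.1,0,0,0,1],[0,0,0.1,0,0,0,1]]]' 40
python3 - <<'E'
from go import *
to(*bore(.024))
E
```

```text
clock: 10.65
position: [0.5545, 0.1834, 0.1991]
ee_rot: [0.076, 0.963, -0.021, 0.259]
ft_force: [0.4, -0.5, -0.5]
grip_width: 0.003
grasp_force: 0.0
shift [-0.0002 -0.0001  0.0491] rot [-0.001   0.0017  0.0018] deg 0.15199230995795054
```

```bash
python3 -m inch '[[[0,0,0.03,0,0,0,1],[0,0,0.041,0,0,0,1],[0,0,0.043,0,0,0,1],[0,0,0.045,0,0,0,1],[0,0,0.046,0,0,0,1],[0,0,0.047,0,0,0,1],[0,0,0.047,0,0,0,1]]]'
```

```text
clock: 11.35
position: [0.5779, 0.1789, 0.1581]
ee_rot: [0.077, 0.963, -0.022, 0.259]
ft_force: [-0.8, 0.0, 0.2]
grip_width: -0.001
grasp_force: 0.0
```

```bash
python3 -m inch '[[[0,0,0.001,0,0,0,1],[0,0,0.002,0,0,0,1],[0,0,0.003,0,0,0,1],[0,0,0.003,0,0,0,1]]]';  python3 -m inch '[[[0,0,0.001,0,0,0,1],[0,0,0.002,0,0,0,1],[0,0,0.002,0,0,0,1]]]'
```

```text
clock: 11.75
position: [0.5789, 0.1789, 0.1564]
ee_rot: [0.077, 0.963, -0.023, 0.259]
ft_force: [-21.7, -4.9, 24.7]
grip_width: 0.003
grasp_force: 15.3
clock: 12.05
position: [0.5792, 0.1791, 0.156]
ee_rot: [0.076, 0.962, -0.024, 0.259]
ft_force: [-46.1, -10.2, 50.1]
grip_width: -0.001
grasp_force: 32.6
```

```bash
python3 -m inch '[[[0,0,-0.03,0,0,0,1],[0,0,-0.08,0,0,0,1],[0,0,-0.13,0,0,0,1],[0,0,-0.15,0,0,0,1],[0,0,-0.15,0,0,0,1]]]'
python3 - <<'E'
from go import *
print(sensors.get_obs()["joint_pos"])
to([.63,-.2,.30],down(90))
E
```

```text
clock: 12.55
position: [0.5063, 0.1921, 0.2871]
ee_rot: [0.076, 0.962, -0.022, 0.262]
ft_force: [0.8, -0.2, 0.4]
grip_width: -0.002
grasp_force: 0.0
[ 0.5235 -0.2025 -1.0517  1.953   0.2128  0.8907  0.7563]
shift [-0.1647 -0.3677  0.083 ] rot [0.3729 0.4412 1.377 ] deg 85.55790411106354
```

```bash
python3 -m inch '[[[-0.02,-0.04,0.0,0.04,0.05,0.138,-1],[-0.04,-0.08,0.01,0.08,0.09,0.276,-1],[-0.06,-0.12,0.02,0.11,0.13,0.413,-1],[-0.08,-0.16,0.03,0.15,0.18,0.55,-1],[-0.1,-0.2,0.04,0.19,0.22,0.69,-1],[-0.12,-0.24,0.05,0.22,0.26,0.83,-1],[-0.13,-0.28,0.06,0.26,0.31,0.96,-1],[-0.145,-0.31,0.07,0.3,0.35,1.1,-1],[-0.155,-0.34,0.08,0.34,0.4,1.24,-1],[-0.165,-0.368,0.083,0.373,0.441,1.377,-1]]]'; python3 -m inch '[[[0,0,0,0,0,0,-1],[0,0,0,0,0,0,-1]]]'
python3 - <<'E'
from go import *
print(sensors.get_obs()["joint_pos"])
for c in("side","top"):
    I=imaging.camera(c); cv2.imwrite(c+"3.png",I); print(c,[(np.array(d["pixel"]).round(1),round(d["conf"],2)) for d in spotter.look_for("lever_knob",c)])
    print(proj(c,[[.657,-.2266,.187]]))
# knob by darkest blob in first pictures
for c,w in(("side",(258,138)),("top",(334,124.5))):
    g=cv2.cvtColor(cv2.imread(c+"0raw.png"),cv2.COLOR_BGR2GRAY); x,y=int(w[0])-9,int(w[1])-9
    m=(g[y:y+19,x:x+19]<60).astype(np.uint8); n,l,s,ce=cv2.connectedComponentsWithStats(m); i=1+s[1:,4].argmax(); print(c,ce[i]+[x,y],s[i])
to([.657,-.2266,.25],down(90))
E
```

```text
clock: 13.55
position: [0.6298, -0.2038, 0.2914]
ee_rot: [0.709, 0.705, -0.003, -0.005]
ft_force: [0.6, 0.1, 0.1]
grip_width: 1.002
grasp_force: 0.0
clock: 13.75
position: [0.6297, -0.2031, 0.2922]
ee_rot: [0.708, 0.707, -0.003, -0.004]
ft_force: [0.4, 1.0, -0.4]
grip_width: 0.996
grasp_force: 0.0
[ 0.7066  0.4889 -0.692   1.244   0.3038  1.5212  0.0551]
side []
[[257.7676 139.1712]]
top [(array([322.5, 133.6]), 0.45)]
[[334.4236 125.3601]]
side [257.5882 138.8824] [ 7  8  4  5 17]
top [334.4474 124.8772] [  4   4  12  13 114]
shift [-0.0261  0.0276  0.0445] rot [-0.0066 -0.0003  0.0027] deg 0.4098245028786728
```

```bash
python3 -m inch '[[[-0.025,0.028,0.01,-0.006,0,0.003,-1],[-0.025,0.028,0.03,-0.006,0,0.003,-1],[-0.025,0.028,0.07,-0.006,0,0.003,-1],[-0.025,0.028,0.108,-0.006,0,0.003,-1],[-0.025,0.028,0.108,-0.006,0,0.003,-1],[-0.025,0.028,0.108,-0.006,0,0.003,-1]]]'
python3 - <<'E'
from go import *
to([.658,-.2265,.185],down(90))
E
```

```text
clock: 14.55
position: [0.657, -0.2264, 0.1876]
ee_rot: [0.708, 0.706, 0.0, -0.0]
ft_force: [0.4, 0.2, 1.1]
grip_width: 1.0
grasp_force: 0.0
shift [-0.0001  0.001   0.0026] rot [-0.0005 -0.0005 -0.0018] deg 0.11245782782131723
```

```bash
python3 -m inch '[[[0,0,0.003,0,0,0,-1],[0,0,0.003,0,0,0,1],[0,0,0.003,0,0,0,1],[0,0,0.003,0,0,0,1],[0,0,0.003,0,0,0,1],[0,0,0.003,0,0,0,1],[0,0,0.003,0,0,0,1],[0,0,0.003,0,0,0,1]]]' 40
```

```text
clock: 15.35
position: [0.6575, -0.2271, 0.1843]
ee_rot: [0.708, 0.706, 0.0, 0.0]
ft_force: [1.6, -0.4, 6.1]
grip_width: 0.372
grasp_force: 39.7
```

```bash
python3 -m inch '[[[0,-0.006,0,0,0,0,1],[0,-0.012,0.0005,0,0,0,1],[0,-0.018,0.001,0,0,0,1],[0,-0.023,0.0015,0,0,0,1],[0,-0.0255,0.002,0,0,0,1],[0,-0.0255,0.002,0,0,0,1],[0,-0.0255,0.002,0,0,0,1]]]'
```

```text
clock: 16.05
position: [0.6337, -0.2275, 0.184]
ee_rot: [0.708, 0.706, 0.002, 0.003]
ft_force: [7.6, -2.3, 9.2]
grip_width: 0.373
grasp_force: 39.4
```

```bash
python3 -m inch '[[[0.006,-0.001,-0.0015,0,0,0,1],[0.012,-0.001,-0.003,0,0,0,1],[0.018,-0.001,-0.0045,0,0,0,1],[0.024,-0.001,-0.0055,0,0,0,1],[0.03,-0.001,-0.0065,0,0,0,1],[0.035,-0.001,-0.007,0,0,0,1],[0.035,-0.001,-0.007,0,0,0,1],[0.035,-0.001,-0.007,0,0,0,1]]]'
```

```text
clock: 16.85
position: [0.6315, -0.1925, 0.1901]
ee_rot: [0.708, 0.706, 0.0, 0.001]
ft_force: [3.4, -1.7, 9.7]
grip_width: 0.375
grasp_force: 40.0
```

```bash
python3 -m inch '[[[0,0.006,0,0,0,0,1],[0,0.012,-0.0005,0,0,0,1],[0,0.018,-0.001,0,0,0,1],[0,0.023,-0.0015,0,0,0,1],[0,0.0265,-0.002,0,0,0,1],[0,0.0275,-0.002,0,0,0,1],[0,0.0275,-0.002,0,0,0,1]]]'
python3 - <<'E'
from go import *
o=sensors.get_obs(); print(o["ft_force"],o["position"])
E
```

```text
clock: 17.55
position: [0.6581, -0.1926, 0.1916]
ee_rot: [0.708, 0.706, -0.0, 0.0]
ft_force: [-0.8, -2.0, 10.9]
grip_width: 0.371
grasp_force: 40.6
[-0.7733 -2.0045 10.9289] [ 0.6581 -0.1926  0.1916]
```

```bash
python3 -m inch '[[[0,0,-0.001,0,0,0,-1],[0,0,-0.001,0,0,0,-1],[0,0,-0.001,0,0,0,-1],[0,0,-0.001,0,0,0,-1],[0,0,-0.001,0,0,0,-1],[0,0,-0.001,0,0,0,-1]]]'; python3 -m inch '[[[0,0,-0.03,0,0,0,-1],[0,0,-0.08,0,0,0,-1],[0,-0.05,-0.12,0,0,0,-1],[0,-0.1,-0.15,0,0,0,-1],[0,-0.15,-0.15,0,0,0,-1],[0,-0.2,-0.15,0,0,0,-1],[0,-0.2,-0.15,0,0,0,-1],[0,-0.2,-0.15,0,0,0,-1]]]'
python3 - <<'E'
from go import *
s=imaging.camera("side");t=imaging.camera("top"); cv2.imwrite("side4.png",s);cv2.imwrite("top4.png",t)
K=np.array([.658,-.1920,.194]); print(proj("side",K),proj("top",K))
for c,I in(("side",s),("top",t)):
    u=proj(c,K)[0]; g=cv2.cvtColor(I,cv2.COLOR_BGR2GRAY); x,y=int(u[0])-8,int(u[1])-8
    m=(g[y:y+17,x:x+17]<60).astype(np.uint8); n,l,st,ce=cv2.connectedComponentsWithStats(m); i=1+st[1:,4].argmax(); print(c,ce[i]+[x,y],st[i])
f=lambda I,x,y,w,h:cv2.resize(I[y:y+h,x:x+w],(400,300),interpolation=cv2.INTER_CUBIC)
cv2.imwrite("pics/end.png",np.vstack([np.hstack([f(t,276,107,72,54),f(s,220,130,64,48)]),np.hstack([f(t,100,80,280,210),f(s,130,110,220,165)])]))
E
```

```text
clock: 18.15
position: [0.658, -0.1918, 0.1914]
ee_rot: [0.708, 0.706, -0.0, -0.001]
ft_force: [0.0, 0.3, 0.0]
grip_width: 1.001
grasp_force: 0.0
clock: 18.95
position: [0.456, -0.1922, 0.3427]
ee_rot: [0.709, 0.705, -0.001, 0.001]
ft_force: [0.6, -0.0, 0.7]
grip_width: 0.999
grasp_force: 0.0
[[252.8468 140.9611]] [[322.5173 123.9387]]
side [252.6  140.45] [ 6  7  6  5 20]
top [322.95 124.35] [  4   3  12  14 120]
```

View pics/end.png

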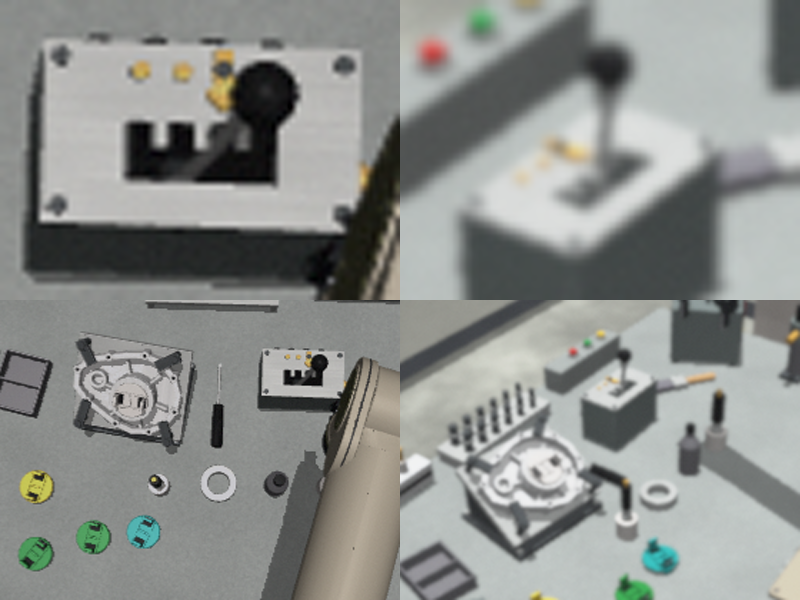

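The final picture shows the lever's rod in the second notch from the right, at the arrow (crop 225,140 below arrow 222,80). The knob is within 0.5 px of its predicted home position, the cap is seated in the bore, and the other bench items in view look undisturbed.

```bash
python3 -c "
from workcell import order
print(order.hand_in())"
```

```text
the job is handed in; nothing more can be done
None
```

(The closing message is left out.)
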